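Draw the work lamp out over the gnocchi

ROBOT

A 6-joint arm with a two-finger parallel gripper is mounted at the origin on the work surface. World frame = base frame: x ahead of the robot, y to its left, z up, the work surface at z = 0. Lengths are in mm, angles in rad, forces in N, time in s.
With the tool pointing down it reaches from about 325 to 900 mm from the base axis. Payload 6.1 kg.
Tool frame: the origin (TCP) lies at the very end of the fingers, on their centre line; the grasp point (between the pads) lies 19 mm behind it (env.grip_point_offset is the distance from the TCP to the grasp point, in mm); z points along the fingers, y is the direction in which the jaws open and shut (so a half turn about z gives the same grasp; the last joint's range is limited). The gripper opens to 85 mm and grips with 20 to 120 N. Pads are 22 mm wide; open, the fingers measure 114 mm over their backs; the gripper's body (76 mm by 85 mm) begins 54 mm behind the grasp point. The pads swing forward as they close: fully open they stand 13 mm farther back than shut.
Start: joints at [-1.452, 0.22, 1.526, -0, 1.395, -0.126], TCP at [151.47, -606.36, 231.3] pointing down, gripper open.
Joint ranges: [-2.98, 2.98], [-0.91, 2.08], [0.09, 2.57], [-1.24, 4.39], [0.2, 2.65], [-2.68, 2.68]. Speed limits (rad/s): [2.57, 2.57, 3.01, 3.14, 3.14, 3.14].

INTERFACE

Orientations are given as [roll, pitch, yaw] about the fixed x, y, z axes, in that order (R = Rz(yaw) Ry(pitch) Rx(roll)).
In Python, from bench import telemetry, grab_frame, camera_info, env, find_in, regions_of, pinpoint gives the robot as it stands. The module is installed in compiled form; this text tells all that it offers.
- The arm moves only by the tool drive_tool, never from a script. Its argument "steps" is a list of rows, each a list of 3 entries, a list of its own where there are three numbers: the turn, a rotation vector about the tool's x, y, z in rad, then the shift along the tool's x, y, z in mm, then the opening, from -1 (shut) to 1 (fully open). A call has 1 to 8 rows; each row shifts and turns the commanded pose from where the row before left it, along the tool's axes as they then stand; what a row does not reach is not made up. A row lasts 1/8 s, in which the tool goes at most 62.5 mm and 10.7 degrees, less where a joint would pass 70% of its speed; a pose out of reach is approached as far as the arm can. A call is refused whole if a number of a shift passes 62.5 or a number of a turn 0.188, either way. A call with a gripper value outside its range is refused whole. The fingers move at their own pace and stop on an object; "grip_force" is the grip in N (left out, the last holds). Time passes only in rows, so rows that do not move let the fingers close. It gives the time, the measured TCP pose, the force and the opening at its end, in the units of the state.
- telemetry.observe(): the state, without advancing time (a new reading comes with each control period).
- grab_frame(name): name is "scene" or "top" or "wrist"; returns the picture (480x640x3 uint8, red, green, blue); there is no depth.
- camera_info(name): a dict with "fx", "fy", "cx", "cy" (pixels), "R" (3x3) and "t" (3): a world point X has camera coordinates R X + t. Camera axes: x right, y down, z forward; pixel columns grow to the right and rows downward; lengths in mm; the calibration is good to about 2 mm. A picture is of the moment at which its call begins: read the wrist's pose just before it. camera_info takes no time and is no camera call; for the wrist camera it gives the pose at the moment of the call.
- env.job_done(): hands the job in, once; it reports no verdict.
Trained networks look in the newest picture that a camera, given by its name, has taken for a name from the list of things; names that differ only in an ending like _2 or _b are one class to them, and where a whole thing is asked for, a point or a joint stands for the part that bears it (a point fixed in the world has none). Each returns a list of dicts, best first, with "p" (0 to 1); they miss things now and then, are a little off and sometimes report something else, mostly with a low value. They report only what shows in the picture. A call takes as long as a camera call.
- find_in(label, camera): "box" ([left, top, right, bottom] in pixels, round what is visible of it).
- regions_of(label, camera): "pixels" (480x640 bool, what is visible of it) and "box" ([left, top, right, bottom] in pixels, round what is visible of it).
- pinpoint(label, camera): "xy" ([column, row] in pixels: a listed point, or the origin of a listed thing).
The state is a dict: "time": time; "joint_positions": joint angles; "qvel": joint speeds; "effort": joint torques, N m; "position": TCP position; "tcp_rot": TCP orientation; "contact_force": force on the tool from outside, world axes, zero at the start; "wrist_torque": the same for the moment, N m; "finger_gap": finger opening in mm.
Only numpy, scipy, OpenCV 4.12 (cv2) and the standard library are available. Lean on these libraries where they do the work, as an engineer would, in place of code of your own. Each camera call takes 0.05 s, during which the arm holds its last target. There are 200 camera calls.

TASK

The swing-arm lamp is folded away under the spice ledge. Draw it out and leave its light centred above the tray of green gnocchi (within about 2 cm), so that it stays there by itself once you let go; its post twists a little and springs back. Do not bump the ledge, and leave the trays, the oil bottle, the pepper mill and the spoon where they stand.

Things in the scene. Friction and masses are not known exactly. Their poses are not given: they have to be found in the camera images.
- lamp: Fixed base of the lamp: steel disc 72 mm across, 16 mm high, on a 12 mm thick wooden pasta board that lies on the table. Origin: on the post axis, at the underside of the base, 12 mm above the table; z up. Folded, the lamp head lies about 250 mm from the post along this body's +y, the elbow on its +x side, away from the robot. Head to post axis must stay 140 to 385 mm: closer, the elbow jams.
- post_top (a point): Point on the upright post's axis, 186 mm above the lamp base's origin; a white boom 200 mm long swings about it. It is stiff and stays where left, slips at 1.5 N m. The slender post also twists like a spring: swinging the boom winds it up, and on letting go the whole lamp turns back about the post, by 5 to 15 degrees (clear of the fingers); how much must be felt or seen by trying. Boom turns counter-clockwise (from above) as the head is drawn out.
- elbow (a point): Upright elbow joint at the boom's outer end, 200 mm from the post axis; from it a second white bar (200 mm, 164 mm above the lamp's origin) carries the head. Stiff: stays where left, slips at 0.8 N m. Together the joints take 4 to 12 N at the knob. Point lies on the elbow axis, 186 mm above the lamp's origin.
- lamp_knob (a point): Centre of the red ball knob, 32 mm diameter, by which the lamp is moved; it stands on an upright 12 mm stem right above the middle of the lamp head, 47 mm above the head's flat top. 215 mm above the lamp's origin. The ball swivels freely about its upright stem, so the hand need not turn with the lamp; grip it firmly.
- lamp_disc (a point): Centre of the underside of the lamp head, a flat white disc of 90 mm diameter, 18 mm thick, right below the knob; 150 mm above the lamp's origin, 162 mm above the table. This is the light to be centred over the tray.
- ledge: Fixed spice ledge bridging the folded lamp. Origin: on the pasta board below its middle; robot on its -x side. Board 80 mm deep (own x), 580 long (own y), underside 375 mm above origin, 14 thick; tins 62 mm tall on it; end panels 80 x 14 mm at own y -283 and +283. The folded knob is 160 mm under it, within 25 mm of its middle line, so the hand must come in leaning, from the -x side.
- full_tray: White card tray 100 x 130 x 26 mm full of green gnocchi (heaped to 27 mm): the one to be lit. Origin: centre of its underside, on the pasta board; long side along its y. Loose.
- empty_tray: The same white card tray, empty. Origin: centre of its underside. Loose. The two trays lie left and right, either way round.
- oil: Green oil bottle, 56 mm diameter, 210 mm tall, standing loose on the board, left. Origin: centre of its underside.
- mill: Dark wooden pepper mill, 44 mm diameter, 168 mm tall (taller than the underside of the lamp head), standing loose on the right. Origin: centre of its underside.
- spoon: Steel spoon lying loose between the trays, along its own x.

How it is judged (in metres and radians):
At the end, for the whole second after the job is handed in: The middle of the lamp head is within 22 mm, seen from above, of the middle of the gnocchi tray and stays so with the lamp let go; the gnocchi tray is at rest; trays, bottle, mill and spoon are within 30 mm of where they stood (horizontal distance between lamp_disc and full_tray below 0.022 m and linear speed of full_tray below 0.01 m/s and distance of each of full_tray, empty_tray, oil, mill, spoon from where it was at the start of the episode below 0.03 m and distance of lamp_disc from where it was at the start of the episode above 0.08 m); the robot touches nothing.
It fails at once if a tray is shifted by more than 30 mm (distance of any of full_tray, empty_tray from where it was at the start of the episode above 0.03 m).
It fails at once if the oil bottle is shifted by more than 30 mm or tipped (distance of oil from where it was at the start of the episode above 0.03 m or angle between oil's own z axis and vertical above 0.35 rad).
It fails at once if the pepper mill is shifted by more than 30 mm or tipped (distance of mill from where it was at the start of the episode above 0.03 m or angle between mill's own z axis and vertical above 0.35 rad).
It fails at once if the spoon is shifted by more than 30 mm (distance of spoon from where it was at the start of the episode above 0.03 m).
It fails at once if the robot bumps the ledge with more than 6 N (contact force between any of the arm, the fingers and ledge above 6 N).
It also fails if it takes over 54 s, if anything falls off the work surface, if the arm or the gripper's body presses on something with over 40 N, if the wrist force passes 120 N, or if a joint passes its speed limit or range.

## Working session

There is one attempt and no reset: what is moved stays moved. The work goes in short steps, Python scripts to look and compute and a tool call to move; the robot and the scene stay as the last step left them, time stands still between calls to the robot, and variables do not carry over. Pictures are saved under pics/ and viewed, about 8 in all and at most 12, crops included, and the job is handed in when it is done.

Besides the shell and the picture viewer there is one more tool, called after "Emit:" in YAML: its name, and indented under it one key for each argument. drive_tool: Moves the arm, as the interface text tells. Its arguments: {"type":"object","properties":{"steps":{"type":"array"},"grip_force":{"type":"number"}},"required":["steps"]}

```bash
mkdir -p pics
cat > h.py <<'E'
import numpy as np, cv2
from bench import telemetry, grab_frame, camera_info, env, find_in, regions_of, pinpoint
def snap(c,f=None):
    im=grab_frame(c)
    if f: cv2.imwrite('pics/'+f,im[:,:,::-1])
    return im
def ray(c,uv):
    k=camera_info(c);R=np.array(k['R']);t=np.array(k['t'])
    d=R.T@np.array([(uv[0]-k['cx'])/k['fx'],(uv[1]-k['cy'])/k['fy'],1.]);return -R.T@t,d
def atz(c,uv,z):
    o,d=ray(c,uv);return (o+d*(z-o[2])/d[2])
def proj(c,X):
    k=camera_info(c);p=np.array(k['R'])@np.array(X)+np.array(k['t']);return np.array([k['fx']*p[0]/p[2]+k['cx'],k['fy']*p[1]/p[2]+k['cy']])
E
python3 - <<'E'
from h import *
np.set_printoptions(precision=1,suppress=True)
Z=dict(lamp=12,post_top=198,elbow=198,lamp_knob=227,lamp_disc=162,ledge=12,full_tray=12,empty_tray=12,oil=12,mill=12,spoon=12)
for c in('scene','top'):
    snap(c,c+'0.png'); print(c,ray(c,(320,240)))
    for l,z in Z.items():
        r=pinpoint(l,c)
        print(l,[(round(q['p'],2),np.array(q['xy']),atz(c,q['xy'],z)) for q in r[:2]])
print(telemetry.observe())
E
```

```text
scene (array([1281.5,  119.5, 1115.9]), array([-0.6, -0.1, -0.8]))
lamp [(0.7, array([290.5, 281.3]), array([633.8, -76.7,  12. ]))]
post_top [(0.91, array([284.8, 234.4]), array([627.7, -83.2, 198. ]))]
elbow [(0.77, array([338. , 303.7]), array([775.4,  61.8, 198. ]))]
lamp_knob [(0.48, array([400.4, 237.4]), array([607.9, 166.3, 227. ]))]
lamp_disc [(0.82, array([396.9, 252.8]), array([602.8, 166.4, 162. ])), (0.65, array([286.8, 239.1]), array([614.1, -83.6, 162. ]))]
ledge []
full_tray [(0.58, array([388.7, 239.2]), array([456.9, 148. ,  12. ]))]
empty_tray [(0.63, array([273.6, 213. ]), array([ 430.1, -171.2,   12. ]))]
oil [(0.89, array([451.4, 243.9]), array([440. , 310.5,  12. ]))]
mill []
spoon [(0.9, array([329.8, 218.6]), array([419.3, -16.7,  12. ])), (0.65, array([398.2, 253.2]), array([496.7, 177.2,  12. ]))]
top (array([ 516.8,    7.6, 1172.2]), array([ 0.1, -0. , -1. ]))
lamp [(0.79, array([342.6, 235.3]), array([635.7, -75.3,  12. ])), (0.54, array([277.3, 156.1]), array([832.9,  78.4,  12. ]))]
post_top []
elbow [(0.73, array([455.4, 295.5]), array([ 490.1, -285.9,
[... 324 characters left out ...]
 array([177.2, 324.3]), array([434.6, 318.5,  12. ])), (0.57, array([385.8, 317.8]), array([ 436.6, -172.5,   12. ]))]
mill [(0.84, array([454.7, 299.3]), array([ 476. , -339.8,   12. ])), (0.67, array([343.8, 235.9]), array([634.2, -78.2,  12. ]))]
spoon [(0.59, array([316.3, 326.9]), array([419.7,  -7. ,  12. ]))]
{'time': 1.2, 'joint_positions': array([-1.5,  0.2,  1.5,  0. ,  1.4, -0.1]), 'qvel': array([-0.,  0., -0.,  0.,  0., -0.]), 'effort': array([  0. , -49.7, -39. ,  -0. ,   0. ,  -0. ]), 'position': array([ 151.5, -606.4,  231.3]), 'tcp_rot': array([ 3.1, -0. ,  0.2]), 'contact_force': array([0.2, 0.5, 1. ]), 'wrist_torque': array([ 0., -0., -0.]), 'finger_gap': 85.38961532619788}
```

View pics/scene0.png

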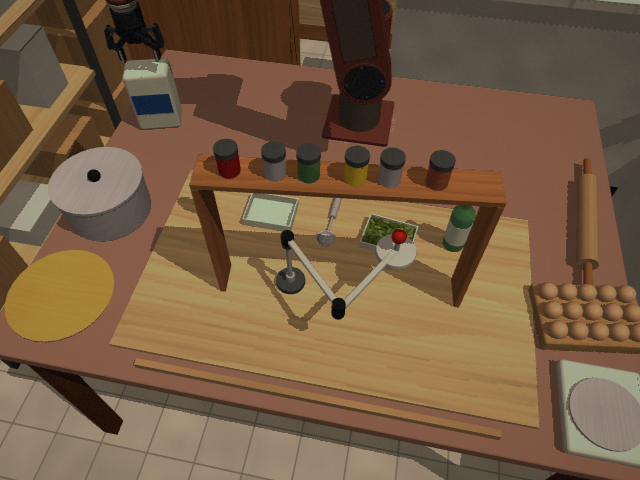

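View pics/top0.png

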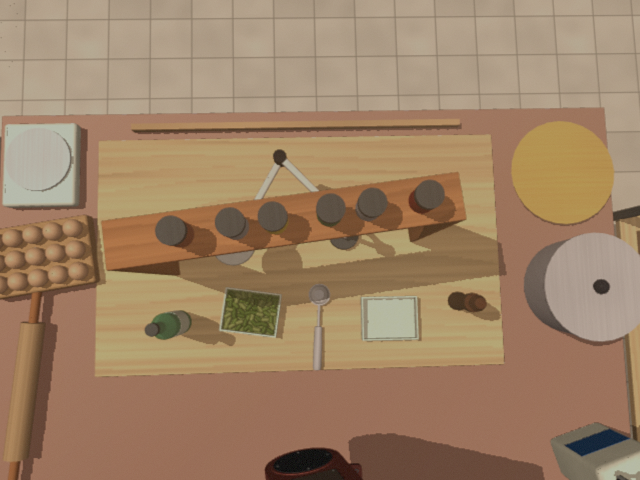

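The scene view shows the gnocchi tray on the robot's left at about (388,232), with the red knob at (399,237), the oil bottle beside it and the post at (287,237). The top view shows the tray at (251,313) and the ledge running from (103,245) to (464,193), slightly yawed. Next I'll refine these positions.

Run:
```python
from h import *
np.set_printoptions(precision=1,suppress=True)
for c in('scene','top'):
    snap(c)
    for l,z in (('lamp_knob',227),('full_tray',38),('lamp_disc',171),('oil',222),('mill',180)):
        for q in regions_of(l,c)[:1]:
            m=q['pixels'].astype(np.uint8);ys,xs=np.nonzero(m)
            r=cv2.minAreaRect(np.c_[xs,ys].astype(np.float32));hull=cv2.moments(cv2.convexHull(np.c_[xs,ys].astype(np.int32)))
            print(c,l,round(q['p'],2),r[0],r[1],'rect',atz(c,r[0],z),'cent',atz(c,(xs.mean(),ys.mean()),z),q['box'])
for uv in((461,173),(466,210),(102,220),(105,266)): print('ledge',uv,atz('top',uv,401))
for uv in((498,180),(501,198),(194,158),(194,192)): print('ledge sc',uv,atz('scene',uv,401))
for y in (-1,0,1): pass
print(camera_info('wrist'))
```

```text
scene lamp_knob 0.5 (399.0, 236.0) (14.0, 14.0) rect [604.8 163.  227. ] cent [605.5 162.4 227. ] [390.1, 229.8, 408.4, 245.1]
scene full_tray 0.61 (387.7546691894531, 236.35848999023438) (52.7464485168457, 36.812625885009766) rect [467.8 143.9  38. ] cent [452.  129.2  38. ] [360.1, 214.9, 417.0, 250.5]
scene lamp_disc 0.61 (399.0, 236.5) (13.0, 12.0) rect [563.6 165.8 171. ] cent [563.7 165.5 171. ] [389.0, 231.2, 403.9, 244.4]
scene oil 0.63 (457.89654541015625, 227.25863647460938) (23.76900291442871, 49.20926284790039) rect [552.5 286.  222. ] cent [552.4 286.8 222. ] [440.9, 202.7, 475.5, 255.2]
top full_tray 0.6 (249.99774169921875, 311.8936462402344) (58.15013122558594, 44.67301940917969) rect [460.2 145.3  38. ] cent [460.  144.6  38. ] [218.9, 288.8, 280.5, 335.4]
top lamp_disc 0.82 (258.1714782714844, 216.8344268798828) (28.242353439331055, 114.05094909667969) rect [661.7 110.2 171. ] cent [650.3 126.5 171. ] [217.6, 162.1, 282.9, 266.5]
top oil 0.77 (167.89999389648438, 324.70001220703125) (27.195585250854492, 48.699073791503906) rect [449.2 279.9 222. ] cent [449.4 278.3 222. ] [142.3, 311.4, 194.7, 338.7]
top mill 0.72 (296.88482666015625, 230.05224609375) (115.16411590576172, 127.05323028564453) rect [631.4  30.4 180. ] cent [678.9  57.9 180. ] [213.6, 148.3, 363.5, 266.7]
ledge (461, 173) [ 693.9 -243.9  401. ]
ledge (466, 210) [ 632.8 -248.9  401. ]
ledge (102, 220) [628.3 332.5 401. ]
ledge (105, 266) [555.5 326.7 401. ]
ledge sc (498, 180) [571.9 321.6 401. ]
ledge sc (501, 198) [615.8 326.6 401. ]
ledge sc (194, 158) [ 627.7 -253.   401. ]
ledge sc (194, 192) [ 710.6 -223.9  401. ]
{'fx': 331.63800975894793, 'fy': 331.63800975894793, 'cx': 324.1894721156512, 'cy': 236.4760970769263, 'R': array([[ 0.2, -1. ,  0. ],
       [-0.9, -0.2,  0.3],
       [-0.3, -0.1, -0.9]]), 't': array([-624.8,  -39.6,  380.1])}
```

```bash
cat >> h.py <<'E'
from scipy.spatial.transform import Rotation as Ro
def Rcur(s): return Ro.from_euler('xyz',s['tcp_rot'])
def target(a,L,s=1):
    z=np.array([np.sin(L)*np.cos(a),np.sin(L)*np.sin(a),-np.cos(L)]);y=s*np.array([-np.sin(a),np.cos(a),0]);return Ro.from_matrix(np.c_[np.cross(y,z),y,z])
def rows(P0,R0,wps,show=True):
    "wps: list of (P,R,n): equal rows, rounded; returns predicted end"
    for P,R,n in wps:
        rv=(R0.inv()*R).as_rotvec()/n; out=[]
        Ps,Rs=np.array(P0,float),R0
        for i in range(n):
            Pn=np.array(P0)+(np.array(P)-P0)*(i+1)/n
            sh=np.round(Rs.inv().apply(Pn-Ps),0); rr=np.round(rv,3)
            out.append((rr.tolist(),sh.tolist()))
            Ps=Ps+Rs.apply(sh); Rs=Rs*Ro.from_rotvec(rr)
        P0,R0=Ps,Rs
        for o in out: print(o)
        print('->',P0.round(1),R0.as_euler('xyz').round(3))
    return P0,R0
E
python3 - <<'E'
from h import *
s=telemetry.observe();R=Rcur(s);print(s['tcp_rot'],s['position'],s['time'],s['joint_positions'].round(3))
k=camera_info('wrist');kR=np.array(k['R']);c=-kR.T@k['t']
print('cam in tool',R.inv().apply(c-s['position']),'axes',R.inv().apply(kR))
for sg in(1,-1): print(sg,target(.26,0,sg).as_euler('xyz'))
g=s['position']
P,Q=rows(g,R,[((190,-390,400),R,5)])
for sg in(1,-1):
    print('sg',sg); rows(P,Q,[((380,-130,400),Ro.from_rotvec([0,0,(target(.26,0,sg)*Q.inv()).as_rotvec()[2]/2])*Q,6),((400,125,400),target(.26,0,sg),6)])
E
```

```text
[-3.14148744e+00 -1.94141480e-05  2.44746235e-01] [ 151.47260513 -606.31935342  231.26843995] 1.8 [-1.452  0.22   1.527  0.     1.395 -0.126]
cam in tool [  83.37180453   -0.20509233 -141.76155109] axes [[-1.03458666e-03  9.99999321e-01 -5.35981099e-04]
 [-9.47445725e-01 -1.15168360e-03 -3.19914476e-01]
 [-3.19914876e-01  1.76833752e-04  9.47446273e-01]]
1 [-3.14159265  0.         -2.88159265]
-1 [3.14159265 0.         0.26      ]
([0.0, 0.0, 0.0], [18.0, -40.0, -34.0])
([0.0, 0.0, 0.0], [18.0, -40.0, -33.0])
([0.0, 0.0, 0.0], [18.0, -40.0, -34.0])
([0.0, 0.0, 0.0], [18.0, -40.0, -34.0])
([0.0, 0.0, 0.0], [18.0, -41.0, -34.0])
-> [ 190.1 -389.5  400.3] [-3.141 -0.     0.245]
sg 1
([-0.0, 0.0, 0.261], [41.0, -34.0, 0.0])
([-0.0, 0.0, 0.261], [31.0, -44.0, 0.0])
([-0.0, 0.0, 0.261], [19.0, -50.0, 0.0])
([-0.0, 0.0, 0.261], [5.0, -54.0, 0.0])
([-0.0, 0.0, 0.261], [-9.0, -52.0, 0.0])
([-0.0, 0.0, 0.261], [-23.0, -49.0, 0.0])
-> [ 379.8 -129.7  400.3] [-3.142  0.    -1.321]
([0.0, 0.0, 0.26], [-40.0, -14.0, 0.0])
([0.0, 0.0, 0.26], [-43.0, -3.0, 0.0])
([0.0, 0.0, 0.26], [-41.0, 8.0, 0.0])
([0.0, 0.0, 0.26], [-39.0, 19.0, 0.0])
([0.0, 0.0, 0.26], [-32.0, 28.0, 0.0])
([0.0, 0.0, 0.26], [-24.0, 35.0, 0.0])
-> [400.  125.1 400.3] [ 3.141  0.    -2.881]
sg -1
([0.0, -0.0, -0.001], [41.0, -34.0, 0.0])
([0.0, -0.0, -0.001], [41.0, -35.0, 0.0])
([0.0, -0.0, -0.001], [42.0, -34.0, 0.0])
([0.0, -0.0, -0.001], [41.0, -34.0, 0.0])
([0.0, -0.0, -0.001], [41.0, -34.0, 0.0])
([0.0, -0.0, -0.001], [42.0, -34.0, 0.0])
-> [ 380.4 -130.1  400.3] [-3.141 -0.     0.251]
([-0.0, -0.0, -0.002], [14.0, -40.0, 0.0])
([-0.0, -0.0, -0.002], [14.0, -41.0, 0.0])
([-0.0, -0.0, -0.002], [13.0, -40.0, 0.0])
([-0.0, -0.0, -0.002], [14.0, -40.0, 0.0])
([-0.0, -0.0, -0.002], [14.0, -41.0, 0.0])
([-0.0, -0.0, -0.002], [15.0, -40.0, 0.0])
-> [400.4 125.3 400.3] [-3.141 -0.     0.263]
```

Run:
```python
from h import *
s=telemetry.observe();R0=Rcur(s);P0=s['position']
N=24;f=lambda i:np.interp
Ps,Rs=P0.copy(),R0
for i in range(1,N+1):
    r=np.interp(i,[0,7,24],[625,430,415]);z=np.interp(i,[0,7,24],[231,400,390]);a=np.interp(i,[0,3,24],[-1.326,-1.326,.30])
    sh=np.round(Rs.inv().apply(np.array([r*np.cos(a),r*np.sin(a),z])-Ps))
    print([[0,0,-0.132],sh.astype(int).tolist(),1],end=',\n' if i%8 else '\n\n')
    Ps=Ps+Rs.apply(sh);Rs=Rs*Ro.from_rotvec([0,0,-.132])
print(Ps,Rs.as_euler('xyz'))
```

```text
[[0, 0, -0.132], [0, -28, -24], 1],
[[0, 0, -0.132], [4, -27, -24], 1],
[[0, 0, -0.132], [7, -27, -24], 1],
[[0, 0, -0.132], [48, -12, -24], 1],
[[0, 0, -0.132], [47, -10, -24], 1],
[[0, 0, -0.132], [45, -9, -25], 1],
[[0, 0, -0.132], [43, -7, -24], 1],
[[0, 0, -0.132], [29, 18, 1], 1]

[[0, 0, -0.132], [27, 18, 0], 1],
[[0, 0, -0.132], [26, 21, 1], 1],
[[0, 0, -0.132], [25, 21, 1], 1],
[[0, 0, -0.132], [24, 23, 0], 1],
[[0, 0, -0.132], [22, 24, 1], 1],
[[0, 0, -0.132], [21, 26, 0], 1],
[[0, 0, -0.132], [20, 26, 1], 1],
[[0, 0, -0.132], [18, 27, 1], 1]

[[0, 0, -0.132], [17, 28, 0], 1],
[[0, 0, -0.132], [14, 29, 1], 1],
[[0, 0, -0.132], [14, 30, 0], 1],
[[0, 0, -0.132], [11, 30, 1], 1],
[[0, 0, -0.132], [10, 31, 1], 1],
[[0, 0, -0.132], [9, 31, 0], 1],
[[0, 0, -0.132], [6, 32, 1], 1],
[[0, 0, -0.132], [5, 32, 0], 1]

[396.25520579 122.85155901 390.34467409] [ 3.14148799e+00  2.21854922e-05 -2.87043907e+00]
```

Emit:
drive_tool:
  steps:
    - [[0,0,-0.132],[0,-28,-24],1]
    - [[0,0,-0.132],[4,-27,-24],1]
    - [[0,0,-0.132],[7,-27,-24],1]
    - [[0,0,-0.132],[48,-12,-24],1]
    - [[0,0,-0.132],[47,-10,-24],1]
    - [[0,0,-0.132],[45,-9,-25],1]
    - [[0,0,-0.132],[43,-7,-24],1]
    - [[0,0,-0.132],[29,18,1],1]

```text
time: 2.8
position: [254.6, -345.4, 402.6]
tcp_rot: [3.138, 0.005, 1.305]
contact_force: [-0.2, -0.4, -0.9]
finger_gap: 85.1
```

Emit:
drive_tool:
  steps:
    - [[0,0,-0.132],[27,18,0],1]
    - [[0,0,-0.132],[26,21,1],1]
    - [[0,0,-0.132],[25,21,1],1]
    - [[0,0,-0.132],[24,23,0],1]
    - [[0,0,-0.132],[22,24,1],1]
    - [[0,0,-0.132],[21,26,0],1]
    - [[0,0,-0.132],[20,26,1],1]
    - [[0,0,-0.132],[18,27,1],1]

```text
time: 3.8
position: [400.8, -131.8, 394.4]
tcp_rot: [3.141, 0.0, 2.361]
contact_force: [-0.4, 0.2, -0.8]
finger_gap: 85.5
```

Emit:
drive_tool:
  steps:
    - [[0,0,-0.132],[17,28,0],1]
    - [[0,0,-0.132],[14,29,1],1]
    - [[0,0,-0.132],[14,30,0],1]
    - [[0,0,-0.132],[11,30,1],1]
    - [[0,0,-0.132],[10,31,1],1]
    - [[0,0,-0.132],[9,31,0],1]
    - [[0,0,-0.132],[6,32,1],1]
    - [[0,0,-0.132],[5,32,0],1]

```text
time: 4.8
position: [395.9, 123.9, 390.3]
tcp_rot: [-3.142, 0.0, -2.866]
contact_force: [-0.4, 0.7, -0.2]
finger_gap: 85.3
```

Run:
```python
from h import *
s=telemetry.observe();R0=Rcur(s);P0=s['position']
T=target(.26,.85,1);K=np.array([605,163,227.])
W=K-101*T.apply([0,0,1]);print(W)
P,R=rows(P0,R0,[((450,135,310),target(.26,.85,1),7),(W,T,1)])
```

```text
[531.67098472 143.4929023  293.65829773]
([0.001, -0.121, 0.002], [-8.0, -1.0, 11.0])
([0.001, -0.121, 0.002], [-6.0, -0.0, 13.0])
([0.001, -0.121, 0.002], [-5.0, -1.0, 13.0])
([0.001, -0.121, 0.002], [-3.0, -0.0, 13.0])
([0.001, -0.121, 0.002], [-2.0, -1.0, 14.0])
([0.001, -0.121, 0.002], [0.0, -0.0, 14.0])
([0.001, -0.121, 0.002], [2.0, -1.0, 14.0])
-> [449.9 134.5 309.9] [-3.141  0.847 -2.881]
([-0.0, -0.003, 0.001], [-42.0, -12.0, 72.0])
-> [532.1 144.  293.7] [ 3.141  0.85  -2.882]
```

Emit:
drive_tool:
  steps:
    - [[0,-0.121,0.001],[-8,-1,11],1]
    - [[0,-0.121,0.001],[-6,0,13],1]
    - [[0,-0.121,0.001],[-5,-1,13],1]
    - [[0,-0.121,0.001],[-3,0,13],1]
    - [[0,-0.121,0.001],[-2,-1,14],1]
    - [[0,-0.121,0.001],[0,0,14],1]
    - [[0,-0.121,0.001],[2,-1,14],1]
    - [[0,-0.003,0],[0,0,0],1]

```text
time: 5.8
position: [464.3, 138.5, 304.9]
tcp_rot: [3.136, 0.835, -2.882]
contact_force: [-0.3, 0.2, -0.1]
finger_gap: 85.5
```

Emit:
drive_tool:
  steps:
    - [[0,0,0],[-14,-4,24],1]
    - [[0,0,0],[-14,-4,24],1]
    - [[0,0,0],[-14,-4,24],1]
    - [[0,0,0],[0,0,0],1]

```text
time: 6.3
position: [548.9, 148.7, 293.1]
tcp_rot: [3.138, 0.839, -2.879]
contact_force: [-0.1, -0.7, 0.3]
finger_gap: 85.5
```

Run:
```python
from h import *
np.set_printoptions(precision=1,suppress=True)
s=telemetry.observe();R=Rcur(s);print(s['position'],s['tcp_rot'],s['joint_positions'].round(2))
o,d=0,0
snap('wrist','w1.png')
print('predicted knob',proj('wrist',(605,163,227)))
L=[]
for q in pinpoint('lamp_knob','wrist')[:2]: print(q['p'],q['xy'],atz('wrist',q['xy'],227))
for q in regions_of('lamp_knob','wrist')[:2]: print(q['p'],q['box'],q['pixels'].sum())
```

```text
[548.9 148.7 293.1] [ 3.1  0.8 -2.9] [ 0.  -0.6  2.3  0.3  0.6 -2. ]
predicted knob [322.6 229.7]
0.93 [319.9, 232.0] [609.6 162.2 227. ]
0.9 [301.9, 209.5, 341.7, 252.3] 1470
```

View pics/w1.png

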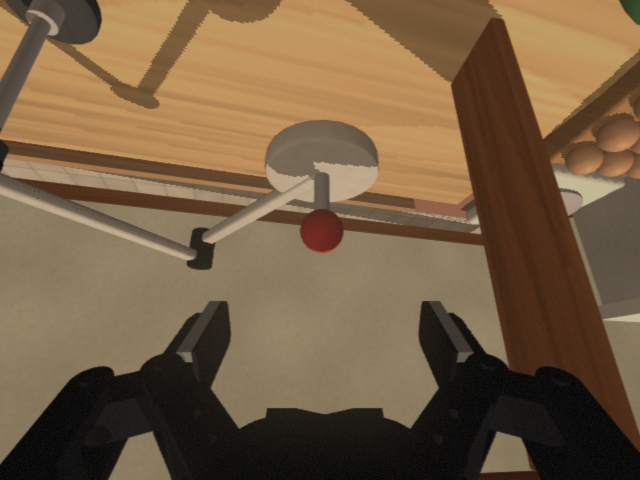

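The wrist view shows the knob at (322,231), between the open fingers and about where I predicted. The ledge's left panel is clear to the right.

Run:
```python
from h import *
s=telemetry.observe();R0=Rcur(s);P0=s['position']
K=np.array([605.5,163,227.])
W=K+19*R0.apply([0,0,1])
rows(P0,R0,[(W,R0,6)])
```

```text
([0.0, 0.0, 0.0], [2.0, -0.0, 18.0])
([0.0, 0.0, 0.0], [1.0, -0.0, 18.0])
([0.0, 0.0, 0.0], [2.0, -1.0, 18.0])
([0.0, 0.0, 0.0], [2.0, 0.0, 18.0])
([0.0, 0.0, 0.0], [1.0, -0.0, 18.0])
([0.0, 0.0, 0.0], [2.0, -0.0, 18.0])
-> [619.2 167.2 214. ] [ 3.138  0.841 -2.879]
```

Emit:
drive_tool:
  steps:
    - [[0,0,0],[2,0,18],1]
    - [[0,0,0],[1,0,18],1]
    - [[0,0,0],[2,-1,18],1]
    - [[0,0,0],[2,0,18],1]
    - [[0,0,0],[1,0,18],1]
    - [[0,0,0],[2,0,18],1]
    - [[0,0,0],[0,0,0],1]
    - [[0,0,0],[0,0,0],1]

```text
time: 7.45
position: [619.1, 167.0, 214.0]
tcp_rot: [3.138, 0.842, -2.879]
contact_force: [-0.5, -0.7, 0.1]
finger_gap: 85.1
```

Run:
```python
from h import *
np.set_printoptions(precision=2,suppress=True)
s=telemetry.observe();R=Rcur(s);print(s['position'],s['tcp_rot'],s['joint_positions'].round(2),'grip at',s['position']-19*R.apply([0,0,1]))
snap('wrist')
print('pred',proj('wrist',(605.5,163,227)))
for q in regions_of('lamp_knob','wrist')[:1]: print(q['p'],q['box'])
for q in pinpoint('lamp_knob','wrist')[:1]: print(q['p'],q['xy'])
print('grip px',proj('wrist',s['position']-19*R.apply([0,0,1])))
```

```text
[619.11 167.03 213.96] [ 3.14  0.84 -2.88] [ 0.06 -0.22  2.23  0.47  0.34 -2.15] grip at [605.43 163.29 226.61]
pred [323.58 327.71]
0.94 [286.7, 292.1, 357.5, 364.4]
0.96 [321.7, 329.0]
grip px [324.42 327.07]
```

Emit:
drive_tool:
  steps:
    - [[0,0,0],[0,0,0],-1]
    - [[0,0,0],[0,0,0],-1]
    - [[0,0,0],[0,0,0],-1]
    - [[0,0,0],[0,0,0],-1]
    - [[0,0,0],[0,0,0],-1]
    - [[0,0,0],[0,0,0],-1]
  grip_force: 90

```text
time: 8.35
position: [619.5, 166.7, 213.0]
tcp_rot: [3.139, 0.842, -2.88]
contact_force: [0.0, -1.7, 1.3]
finger_gap: 28.2
```

```bash
cat >> h.py <<'E'
POST=np.array([632.,-78.])
def pol(r,a,z=227.): return np.array([POST[0]+r*np.cos(a),POST[1]+r*np.sin(a),z])
def drag(Ks,Ls,yaw,s=1):
    "knob path with lean -> rows"
    st=telemetry.observe();Rs=Rcur(st);Ps=st['position'].copy()
    for i,(K,L) in enumerate(zip(Ks,Ls)):
        T=target(yaw,L,s);W=np.array(K)+19*T.apply([0,0,1])
        rv=np.round((Rs.inv()*T).as_rotvec(),3);sh=np.round(Rs.inv().apply(W-Ps))
        print([rv.tolist(),sh.astype(int).tolist(),-1],end=',\n' if (i+1)%8 else '\n\n')
        Ps=Ps+Rs.apply(sh);Rs=Rs*Ro.from_rotvec(rv)
    print(Ps,Rs.as_euler('xyz'),Ps-19*Rs.apply([0,0,1]))
def force():
    st=telemetry.observe();R=Rcur(st);K=st['position']-19*R.apply([0,0,1]);d=K[:2]-POST;F=st['contact_force']
    print('t',st['time'],'K',K.round(1),'r,az',np.hypot(*d).round(1),np.degrees(np.arctan2(d[1],d[0])).round(2),'F',F.round(2),'M post Nm',((d[0]*F[1]-d[1]*F[0])/1000).round(3),'tau',st['wrist_torque'].round(2),'q',st['joint_positions'].round(2),'gap',st['finger_gap'])
E
python3 - <<'E'
from h import *
force()
st=telemetry.observe();K=st['position']-19*Rcur(st).apply([0,0,1]);d=K[:2]-POST
r0,a0=np.hypot(*d),np.arctan2(d[1],d[0])
t=np.array([460.5,145])-POST;r1,at=np.hypot(*t),np.arctan2(t[1],t[0]);print(r0,np.degrees(a0),r1,np.degrees(at))
a1=at+np.radians(10)
u=np.linspace(0,1,25)[1:];Ks=[pol(r0+(r1-r0)*min(1,x*1.2),a0+(a1-a0)*x,K[2]) for x in u]
Ls=[np.interp(-k[0],[-590,-540,-425],[.842,.5,.3]) for k in Ks]
drag(Ks,Ls,.262)
E
```

```text
t 8.35 K [605.8 163.  225.7] r,az 242.4 96.2 F [ 0.02 -1.73  1.28] M post Nm 0.041 tau [-0.25  0.17 -0.24] q [ 0.06 -0.22  2.23  0.47  0.34 -2.16] gap 28.18827450049862
242.41106344182967 96.19622603294845 281.32054670784356 127.56238312339958
[[0.003, -0.0, -0.0], [5, 3, -5], -1],
[[-0.0, -0.0, -0.0], [4, 3, -6], -1],
[[-0.0, 0.047, -0.0], [6, 2, -5], -1],
[[-0.0, 0.053, -0.0], [6, 2, -5], -1],
[[-0.0, 0.053, -0.0], [7, 3, -5], -1],
[[-0.0, 0.054, -0.0], [7, 1, -5], -1],
[[-0.0, 0.054, -0.0], [7, 2, -5], -1],
[[-0.0, 0.055, -0.0], [8, 1, -4], -1]

[[-0.0, 0.033, -0.0], [7, 2, -4], -1],
[[-0.0, 0.014, -0.0], [8, 0, -4], -1],
[[-0.0, 0.014, -0.0], [7, 1, -4], -1],
[[-0.0, 0.014, -0.0], [8, 0, -3], -1],
[[-0.0, 0.014, -0.0], [7, 1, -4], -1],
[[-0.0, 0.014, -0.0], [8, -1, -4], -1],
[[-0.0, 0.013, -0.0], [8, 0, -3], -1],
[[-0.0, 0.014, -0.0], [8, -1, -3], -1]

[[-0.0, 0.014, -0.0], [8, -1, -4], -1],
[[-0.0, 0.014, -0.0], [8, -1, -3], -1],
[[-0.0, 0.013, -0.0], [8, -1, -3], -1],
[[-0.0, 0.014, -0.0], [8, -2, -3], -1],
[[-0.0, 0.011, -0.0], [8, -4, -2], -1],
[[-0.0, 0.01, -0.0], [7, -4, -3], -1],
[[-0.0, 0.011, -0.0], [7, -4, -2], -1],
[[-0.0, 0.009, -0.0], [7, -4, -2], -1]

[429.92451677 113.82396011 207.48723195] [ 3.14156019  0.29971403 -2.87975412] [424.50618603 112.37125684 225.6402302 ]
```

Emit:
drive_tool:
  steps:
    - [[0.003,0,0],[5,3,-5],-1]
    - [[0,0,0],[4,3,-6],-1]
    - [[0,0.047,0],[6,2,-5],-1]
    - [[0,0.053,0],[6,2,-5],-1]
    - [[0,0.053,0],[7,3,-5],-1]
    - [[0,0.054,0],[7,1,-5],-1]
    - [[0,0.054,0],[7,2,-5],-1]
    - [[0,0.055,0],[8,1,-4],-1]

```text
time: 9.35
position: [557.7, 165.3, 215.0]
tcp_rot: [-3.135, 0.538, -2.877]
contact_force: [9.4, -6.7, 9.8]
finger_gap: 28.0
```

Run:
```python
from h import *
force()
```

```text
t 9.35 K [548.3 162.9 231.4] r,az 255.0 109.16 F [ 9.37 -6.73  9.77] M post Nm -1.694 tau [-1.46 -2.39 -0.8 ] q [ 0.11 -0.26  2.12  0.11  0.75 -1.78] gap 27.962250654209853
```

Emit:
drive_tool:
  steps:
    - [[0,0.033,0],[7,2,-4],-1]
    - [[0,0.014,0],[8,0,-4],-1]
    - [[0,0.014,0],[7,1,-4],-1]
    - [[0,0.014,0],[8,0,-3],-1]
    - [[0,0.014,0],[7,1,-4],-1]
    - [[0,0.014,0],[8,-1,-4],-1]
    - [[0,0.013,0],[8,0,-3],-1]
    - [[0,0.014,0],[8,-1,-3],-1]

```text
time: 10.35
position: [492.9, 149.6, 214.6]
tcp_rot: [-3.133, 0.411, -2.876]
contact_force: [11.7, -5.1, 12.7]
finger_gap: 27.9
```

Run:
```python
from h import *
force()
```

```text
t 10.35 K [485.6 147.8 232. ] r,az 269.1 122.97 F [11.72 -5.12 12.66] M post Nm -1.896 tau [-2.19 -2.87 -0.56] q [ 0.1  -0.37  2.17  0.07  0.94 -1.76] gap 27.870872810826807
```

Emit:
drive_tool:
  steps:
    - [[0,0.014,0],[8,-1,-4],-1]
    - [[0,0.014,0],[8,-1,-3],-1]
    - [[0,0.013,0],[8,-1,-3],-1]
    - [[0,0.014,0],[8,-2,-3],-1]
    - [[0,0.011,0],[8,-4,-2],-1]
    - [[0,0.01,0],[7,-4,-3],-1]
    - [[0,0.011,0],[7,-4,-2],-1]
    - [[0,0.009,0],[7,-4,-2],-1]

```text
time: 11.35
position: [436.4, 113.1, 215.2]
tcp_rot: [-3.134, 0.318, -2.877]
contact_force: [8.6, -0.2, 16.2]
finger_gap: 27.7
```

Run:
```python
from h import *
force()
snap('top','top2.png');t=np.array([460.5,145])
for l in('lamp_disc',):
  for c in('top','scene'):
    if c=='scene': snap(c,'sc2.png')
    print(c,[(q['p'],q['xy'],atz(c,q['xy'],162)) for q in pinpoint(l,c)[:1]],[(q['p'],q['xy'],atz(c,q['xy'],12)) for q in pinpoint('full_tray',c)[:1]])
print(proj('top',(460.5,145,38)))
force()
```

```text
t 11.35 K [430.6 111.6 233.3] r,az 276.6 136.72 F [ 8.65 -0.15 16.23] M post Nm -1.609 tau [-1.61 -2.96 -0.17] q [ 0.03 -0.49  2.23  0.07  1.1  -1.83] gap 27.749901294266625
top [(0.75, [259.5, 324.3], array([440.69801641, 111.15600563, 162.        ]))] [(0.86, [252.8, 311.4], array([459.90707251, 141.90166897,  12.        ]))]
scene [(0.63, [384.4, 195.5], array([440.27224026, 118.79923681, 162.        ]))] [(0.72, [391.4, 239.3], array([455.87697423, 154.97052675,  12.        ]))]
[250.14320779 311.76861022]
t 11.65 K [430.8 111.8 233.3] r,az 276.6 136.67 F [ 8.66 -1.88 17.05] M post Nm -1.265 tau [-1.54 -2.83 -0.14] q [ 0.03 -0.49  2.23  0.07  1.1  -1.83] gap 28.248020670870794
```

View pics/sc2.png

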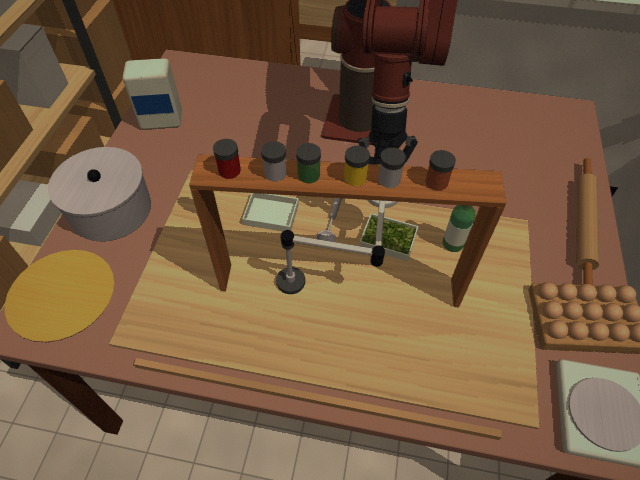

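The scene view shows the head drawn out at about (385,197), past the tray towards the robot, with nothing else moved. I'll wind it back slowly and watch the moment at the post.

Run:
```python
from h import *
st=telemetry.observe();R=Rcur(st);K=st['position']-19*R.apply([0,0,1])
d=K[:2]-POST;r0,a0=np.hypot(*d),np.arctan2(d[1],d[0])
W=[pol(r0,a0-np.radians(5)*i/6,0)[:2] for i in range(7)]
for a,b in zip(W,W[1:]): print(R.inv().apply(np.r_[b-a,0.7]))
```

```text
[-3.49087556  2.08010457  0.39701774]
[-3.51921945  2.02985755  0.40674692]
[-3.54686524  1.97918004  0.41624942]
[-3.57380708  1.92808278  0.42552324]
[-3.60003927  1.87657656  0.43456641]
[-3.62555625  1.82467229  0.44337702]
```

Emit:
drive_tool:
  steps:
    - [[0,0,0],[-3.5,2,0.4],-1]
    - [[0,0,0],[-3.5,2,0.4],-1]
    - [[0,0,0],[-3.5,2,0.4],-1]
    - [[0,0,0],[-3.5,2,0.4],-1]
    - [[0,0,0],[-3.6,1.9,0.4],-1]
    - [[0,0,0],[-3.6,1.8,0.4],-1]
    - [[0,0,0],[0,0,0],-1]
    - [[0,0,0],[0,0,0],-1]

```text
time: 12.65
position: [451.4, 129.4, 215.8]
tcp_rot: [-3.134, 0.311, -2.877]
contact_force: [7.5, -3.9, 8.6]
finger_gap: 27.8
```

Run:
```python
from h import *
force()
```

```text
t 12.65 K [445.7 128.  233.9] r,az 277.7 132.12 F [ 7.48 -3.85  8.58] M post Nm -0.824 tau [-2.1  -2.3  -0.28] q [ 0.07 -0.42  2.18  0.06  1.08 -1.78] gap 27.82225712590928
```

Emit:
drive_tool:
  steps:
    - [[0,0,0],[-3.6,1.8,0.4],-1]
    - [[0,0,0],[-3.6,1.8,0.4],-1]
    - [[0,0,0],[-3.6,1.7,0.4],-1]
    - [[0,0,0],[-3.7,1.7,0.4],-1]
    - [[0,0,0],[-3.7,1.6,0.4],-1]
    - [[0,0,0],[-3.7,1.6,0.4],-1]
    - [[0,0,0],[0,0,0],-1]
    - [[0,0,0],[0,0,0],-1]

```text
time: 13.65
position: [466.7, 144.6, 216.4]
tcp_rot: [-3.136, 0.302, -2.877]
contact_force: [4.3, -4.1, 0.9]
finger_gap: 27.5
```

Run:
```python
from h import *
force()
for c in('top','scene'):
    snap(c)
    print(c,[(q['p'],atz(c,q['xy'],162)) for q in pinpoint('lamp_disc',c)[:1]])
force()
```

```text
t 13.65 K [461.2 143.2 234.5] r,az 279.5 127.68 F [ 4.26 -4.09  0.93] M post Nm -0.243 tau [-2.32 -1.46 -0.26] q [ 0.11 -0.36  2.13  0.05  1.07 -1.74] gap 27.495070208859463
top [(0.89, array([472.89155397, 145.13261458, 162.        ]))]
scene [(0.69, array([459.2675184 , 149.73148327, 162.        ]))]
t 13.85 K [461.1 143.1 234.5] r,az 279.5 127.69 F [ 4.81 -4.46  0.14] M post Nm -0.302 tau [-2.32 -1.43 -0.27] q [ 0.11 -0.36  2.13  0.05  1.07 -1.74] gap 27.752739048757512
```

Run:
```python
from h import *
st=telemetry.observe();R=Rcur(st);K=st['position']-19*R.apply([0,0,1])
d=K[:2]-POST;r0,a0=np.hypot(*d),np.arctan2(d[1],d[0])
a1=np.radians(139.3);r1=281
W=[pol(r0+(r1-r0)*i/7,a0+(a1-a0)*i/7,0)[:2] for i in range(8)]
for a,b in zip(W,W[1:]): print(R.inv().apply(np.r_[b-a,0]).round(1).tolist())
print()
W=[pol(281,a1+(np.radians(127.6)-a1)*i/7,0)[:2] for i in range(8)]
for a,b in zip(W,W[1:]): print(R.inv().apply(np.r_[b-a,0]).round(1).tolist())
```

```text
[7.2, -3.0, -2.2]
[7.1, -3.2, -2.2]
[7.0, -3.5, -2.2]
[6.9, -3.7, -2.1]
[6.8, -3.9, -2.1]
[6.7, -4.1, -2.1]
[6.6, -4.3, -2.0]

[-6.5, 4.5, 2.0]
[-6.7, 4.3, 2.1]
[-6.8, 4.1, 2.1]
[-6.9, 3.9, 2.1]
[-7.0, 3.7, 2.2]
[-7.1, 3.5, 2.2]
[-7.2, 3.3, 2.2]
```

Emit:
drive_tool:
  steps:
    - [[0,0,0],[7.2,-3.0,-2.2],-1]
    - [[0,0,0],[7.1,-3.2,-2.2],-1]
    - [[0,0,0],[7.0,-3.5,-2.2],-1]
    - [[0,0,0],[6.9,-3.7,-2.1],-1]
    - [[0,0,0],[6.8,-3.9,-2.1],-1]
    - [[0,0,0],[6.7,-4.1,-2.1],-1]
    - [[0,0,0],[6.6,-4.3,-2.0],-1]
    - [[0,0,0],[4.5,-3,-1.3],-1]

```text
time: 14.85
position: [421.4, 102.3, 216.5]
tcp_rot: [-3.135, 0.305, -2.878]
contact_force: [11.3, -3.1, -5.3]
finger_gap: 27.7
```

Run:
```python
from h import *
force()
```

```text
t 14.85 K [415.8 101.  234.6] r,az 280.6 140.38 F [11.26 -3.12 -5.35] M post Nm -1.341 tau [-2.   -2.23 -0.29] q [-0.   -0.54  2.25  0.08  1.13 -1.86] gap 27.672930520318538
```

Emit:
drive_tool:
  steps:
    - [[0,0,0],[-6.5,4.7,2.0],-1]
    - [[0,0,0],[-6.6,4.5,2.0],-1]
    - [[0,0,0],[-6.7,4.3,2.1],-1]
    - [[0,0,0],[-6.8,4.1,2.1],-1]
    - [[0,0,0],[-6.9,3.9,2.1],-1]
    - [[0,0,0],[-7.0,3.7,2.2],-1]
    - [[0,0,0],[-7.1,3.5,2.2],-1]
    - [[0,0,0],[-4.2,2.0,1.3],-1]

```text
time: 15.85
position: [465.0, 146.5, 216.3]
tcp_rot: [-3.136, 0.302, -2.877]
contact_force: [2.4, -4.4, 3.8]
finger_gap: 27.8
```

Emit:
drive_tool:
  steps:
    - [[0,0,0],[0,0,0],-1]
    - [[0,0,0],[0,0,0],-1]

```text
time: 16.1
position: [465.6, 148.6, 218.3]
tcp_rot: [3.14, 0.305, -2.881]
contact_force: [2.0, -3.7, 10.4]
finger_gap: 27.4
```

Run:
```python
from h import *
force()
snap('wrist','w3.png');force()
```

```text
t 16.1 K [460.1 147.1 236.4] r,az 283.2 127.38 F [ 2.04 -3.69 10.41] M post Nm 0.175 tau [ 0.49 -0.75 -0.23] q [ 0.12 -0.36  2.13  0.05  1.07 -1.73] gap 27.38186590796943
t 16.15 K [460.  147.  236.4] r,az 283.2 127.39 F [ 0.91 -3.61  9.61] M post Nm 0.416 tau [ 0.52 -0.72 -0.19] q [ 0.12 -0.36  2.13  0.05  1.07 -1.73] gap 27.62428153521037
```

View pics/w3.png

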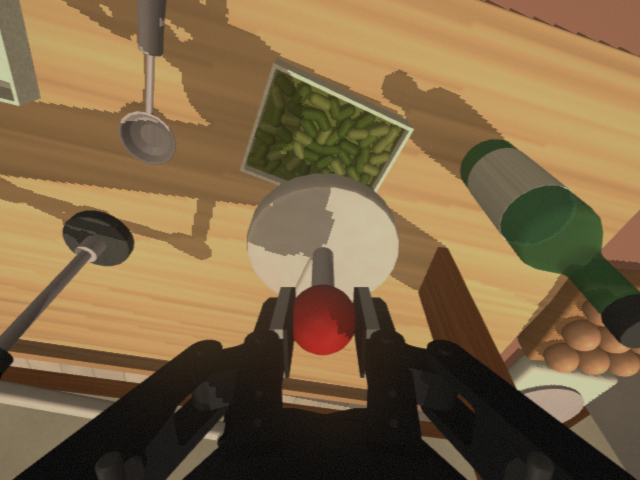

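The wrist view shows the ball held between the pads at (323,320), with the head in front of the tray and the moment near zero. Now I'll release, back off and look.

Emit:
drive_tool:
  steps:
    - [[0,0,0],[0,0,0],1]
    - [[0,0,0],[0,0,0],1]
    - [[0,0,0],[0,0,0],1]
    - [[0,0,0],[0,0,0],1]
    - [[0,0,0],[0,0,-10],1]
    - [[0,0,0],[0,0,-25],1]
    - [[0,0,0],[0,0,-30],1]
    - [[0,0,0],[0,0,-30],1]

```text
time: 17.15
position: [436.1, 140.5, 307.6]
tcp_rot: [3.141, 0.299, -2.879]
contact_force: [-0.2, 0.6, -0.6]
finger_gap: 85.4
```

Emit:
drive_tool:
  steps:
    - [[0,0,0],[15,0,-30],1]
    - [[0,0,0],[25,0,-20],1]
    - [[0,0,0],[30,0,-10],1]
    - [[0,0,0],[20,0,0],1]
    - [[0,0,0],[0,0,0],1]

```text
time: 17.77
position: [336.0, 113.5, 337.7]
tcp_rot: [-3.141, 0.301, -2.88]
contact_force: [0.7, 0.2, -0.2]
finger_gap: 85.2
```

Run:
```python
from h import *
np.set_printoptions(precision=1,suppress=True)
force()
for c in('top','scene','wrist'):
    im=snap(c,c+'4.png')
    for l,z in(('lamp_disc',162),('lamp_knob',227),('full_tray',12)):
        print(c,l,[(round(q['p'],2),np.array(q['xy']),atz(c,q['xy'],z)) for q in pinpoint(l,c)[:1]],end=' ')
        for q in regions_of(l,c)[:1]:
            ys,xs=np.nonzero(q['pixels']);r=cv2.minAreaRect(np.c_[xs,ys].astype(np.float32));zz={162:171,227:227,12:38}[z]
            print('reg',round(q['p'],2),q['box'],atz(c,r[0],zz),end='')
        print()
```

```text
t 17.775 K [330.5 112.1 355.8] r,az 356.4 147.77 F [ 0.7  0.2 -0.2] M post Nm -0.184 tau [-0.   0.1  0. ] q [ 0.  -0.8  2.2  0.1  1.5 -1.8] gap 85.21595589024707
top lamp_disc [(0.63, array([247.4, 311.3]), array([467.8, 135.6, 162. ]))] reg 0.65 [221.6, 250.5, 266.7, 341.0] [499.1 151.2 171. ]
top lamp_knob [(0.76, array([241.3, 317.4]), array([459.6, 139.1, 227. ]))] reg 0.63 [233.8, 308.6, 244.7, 329.7] [461.4 142.5 227. ]
top full_tray [(0.65, array([252.3, 313.4]), array([455.3, 143.1,  12. ]))] reg 0.93 [222.6, 288.2, 279.7, 335.0] [460.8 144.2  38. ]
scene lamp_disc [(0.7, array([393.7, 201.9]), array([456.1, 143.1, 162. ]))] reg 0.57 [372.0, 198.6, 411.0, 278.6] [570.9 147.1 171. ]
scene lamp_knob [] 
scene full_tray [(0.93, array([388.2, 237.8]), array([452.6, 146.1,  12. ]))] reg 0.79 [360.8, 213.4, 417.5, 259.7] [468.3 143.9  38. ]
wrist lamp_disc [(0.95, array([321.1, 263.8]), array([457.6, 142.4, 162. ]))] reg 0.8 [263.4, 232.3, 365.4, 376.5] [517.  129.4 171. ]
wrist lamp_knob [(0.59, array([320.8, 311.6]), array([463.4, 144.2, 227. ]))] 
wrist full_tray [] reg 0.93 [268.1, 156.5, 379.7, 246.7] [452.3 147.2  38. ]
```

View pics/top4.png

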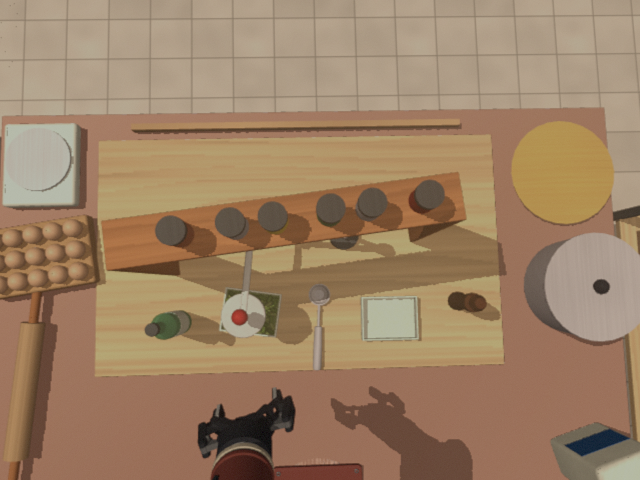

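View pics/wrist4.png

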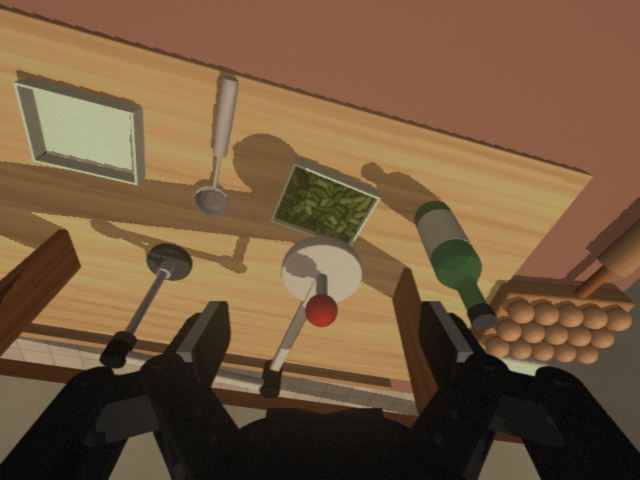

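The top view shows the head centred on the tray, with the disc at about (244,315), the knob at (240,317) and the tray at (251,312) at its own lower height. The other objects haven't moved. One last check that nothing is drifting, then I'll hand in.

Run:
```python
from h import *
for c,k in(('top',1),('scene',0),('top',1)):
    im=snap(c)
    if k:
        b=im[300:335,225:258].astype(int);m=(b[...,0]>110)&(b[...,1]<60)&(b[...,2]<60);ys,xs=np.nonzero(m);print(telemetry.observe()['time'],atz(c,(xs.mean()+225,ys.mean()+300),227),m.sum())
for l in('full_tray','empty_tray','oil','mill','spoon'): print(l,[atz('top',q['xy'],12).round() for q in pinpoint(l,'top')[:1]])
print(env.job_done())
```

```text
18.875 [460.82199023 141.4422353  227.        ] 100
18.975 [460.74840477 141.61218002 227.        ] 107
full_tray [array([457., 140.,  12.])]
empty_tray [array([ 440., -176.,   12.])]
oil [array([439., 319.,  12.])]
mill [array([ 479., -339.,   12.])]
spoon [array([420.,  -6.,  12.])]
the job is handed in; nothing more can be done
None
```

I drew the lamp out from under the ledge and left its light over the gnocchi tray. The job is handed in at about 19 s of the 54 s allowed; no verdict was reported.

- **How:** I gripped the knob with the hand leaning in under the ledge. I swung the head past the tray, then wound it back until the moment at the post was near zero, and let go. A first wind-back, checked while still gripped, would have ended short, so I overshot a little more and repeated it before releasing.
- **Lamp position:** With the lamp released, the knob is at about (461, 142) mm and the tray centre at about (460.5, 144.5) mm. That puts the light roughly 3 mm off centre, and it stayed still between two checks 0.1 s apart.
- **Other objects:** Trays, bottle, mill and spoon all read within about 5 mm of where they started.
- **Contact:** The hand is about 130 mm from the knob and touches nothing. I saw no sign of bumping the ledge.
- **Disagreements:** Single network estimates of the lamp head differed by up to about 12 mm. I discarded several region results that had included the lamp's bar. While I held the knob, the vertical force reached about 17 N because tilting the hand strained the grip; it dropped to zero on release.

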